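# Set a frame strip against the orange flip stop

### The arm

A 7-joint arm with a two-finger parallel gripper is mounted at the origin on the work surface. World frame = base frame: x ahead of the robot, y to its left, z up, the work surface at z = 0. Lengths are in m, angles in degrees, forces in N, time in s.
With the tool pointing down it reaches from about 0.425 to 0.875 m from the base axis. Payload 4.7 kg.
Tool frame: the origin (TCP) lies between the finger pads; the fingertips stand 8 mm ahead of it and the grasp point (between the pads) lies 11 mm behind it; z points along the fingers, y is the line along which they close (so a half turn about z gives the same grasp; the last joint's range is limited). The gripper opens to 87 mm and grips with 3 to 60 N. Pads are 19 mm wide; open, the fingers measure 117 mm over their backs; the gripper's body (75 mm by 190 mm) begins 51 mm behind the grasp point.
Start: joints at [72.714, 18.392, -4.016, 83.108, 1.295, 78.541, -3.26], TCP at [0.202, -0.618, 0.231] pointing down, gripper open.
Joint ranges: [-163.93, 163.93], [-17.29, 119.83], [-79.2, 71.16], [3.27, 140.29], [-89.18, 269.18], [5.43, 117.66], [-154.24, 154.24]. Speed limits (degrees/s): [147.25, 147.25, 180, 180, 180, 180, 180].

### API

Orientations are given as [roll, pitch, yaw] about the fixed x, y, z axes, in that order (R = Rz(yaw) Ry(pitch) Rx(roll)).
In Python, from cell import env, viewer gives the robot as it stands. The module is installed in compiled form; this text tells all that it offers.
- The arm moves only by the tool arm_command, never from a script. Its argument "series" is a list of rows, each a list of 2 entries, a list of its own where there are three numbers: the shift along the tool's x, y, z in mm, then the turn about the tool's z in rad. A call has exactly 5 rows; each row is the pose to reach, as a shift and turn from the pose commanded when the call began, along the tool's axes at that moment; what a row does not reach only later rows make up. A row lasts 1/10 s, in which the tool goes at most 50 mm and 8.59 degrees, less where a joint would pass 70% of its speed; a pose out of reach is approached as far as the arm can. A call with a gripper value outside its range is refused whole. "grip" is the gripper command: -1 is fully open, 1 is shut, values between are in proportion, set as the call begins (left out, the last holds). The fingers move at their own pace and stop on an object; "grip_force" is the grip in N (left out, the last holds). Time passes only in rows, so rows that repeat a pose let the fingers close, or fill a call up. It gives the time, the measured TCP pose, the force, the opening and the grip force at its end, in the units of the state.
- env.get_obs(): the state, without advancing time (a new reading comes with each control period).
- viewer.read_camera(name): name is "scene" or "top"; returns (picture, depth): 480x640x3 uint8, blue, green, red; 480x640 float32, m along the optical axis (not along the pixel's ray), 0 where there is no reading.
- viewer.calibration(name): a dict with "K" (3x3 intrinsics, pixels), "T" (4x4, takes a point from camera to world coordinates). Camera axes: x right, y up, looking along -z (the intrinsics and any distortion apply to the point x, -y, -z); pixel columns grow to the right and rows downward; lengths in m; the calibration is good to about 2 mm. A picture is of the moment at which its call begins. calibration takes no time and is no camera call.
- env.sign_off(): hands the job in; it is judged then, once.
The state is a dict: "time_s": time; "qpos": joint angles; "joint_velocities": joint speeds; "effort": joint torques, N m; "tool_pos": TCP position; "tool_rot": TCP orientation; "force": force on the tool from outside, world axes, zero at the start; "wrist_torque": the same for the moment, N m; "grip_width": finger opening in m; "grasp_force": force on a finger pad.
Only numpy, scipy, OpenCV 4.12 (cv2) and the standard library are available. Lean on these libraries where they do the work, as an engineer would, in place of code of your own. Each camera call takes 0.05 s, during which the arm holds its last target. There are 200 camera calls.

### The job

On the marking jig, flip the orange stop fully down across the channel, and then slide the coral frame strip along the channel until its end rests against that stop. Leave the blue stop standing up, and leave the strip lying flat in the channel, released.

Things in the scene. Friction and masses are not known exactly. Their poses are not given: they have to be found in the camera images.
- strip_mid (a point): Centre of the coral-red wooden frame strip, loose in the jig's channel, about 0.12 kg: 130 mm long (its y), 28 wide (x), 30 high (z; this point is 15 above its underside). Its upper 12 mm is only 20 wide, from x = -6 to +14. It starts short of both stops, which lie to its +y (robot's left), and slides with about 1 N. Similar white and teal strips lying about are not wanted.
- jig: Fixed marking jig; origin on the table under the channel's middle line. x across the channel, away from the robot; y along it, the way the strip is pushed. Wooden board 12 mm thick, its top the channel's floor. Channel 34 mm wide, between an aluminium fence on the robot's side (14 wide, top 24 above the table) and a ruler rail (12 wide, top 20). Both run from y = -235 to +195.
- stop_orange_hinge (a point): Middle of the orange flip stop's hinge axis, on the fence, 30 mm above the table; fixed, axes as the jig's; the channel's middle is at x = +24. The flag is an orange plate 58 mm long from the hinge, 24 wide (along y), 10 thick, between steel lugs out to y = +-19.5. Fully down it lies level across the channel; the strip's end meets its -y edge, the strip's centre then at y = -77 from here.
- stop_orange (a joint): Angle of the orange flag (rad): 0 = thrown back toward the robot, 30 degrees past upright; 0.52 = upright; 2.09 = fully down, level (end of travel). Starts at 0 to 0.25. Friction hinge: it stays where it is left, so it must be pushed all the way; about 1 N at its tip.
- stop_blue (a joint): Angle of the blue flag, a stop of the same make, size and values on the same fence, 80 to 120 mm from the orange one, nearer to the strip or farther. Starts at 0 to 0.25 and is to be left up; the strip passes freely by a raised stop.
Not all that is in view belongs to the job. Of the things that look like the part that bears strip_mid, the largest one is meant.

How it is judged:
By the outcome, as a careful person would: the job done as asked, in the order asked, and still so for the second after the job is handed in, with the robot touching nothing.
It also fails if it takes over 42 s, if anything falls off the work surface, if the arm or the gripper's body presses on something with over 40 N, if the wrist force passes 120 N, or if a joint passes its speed limit or range.

## Working session

There is one attempt and no reset: what is moved stays moved. The work goes in short steps, Python scripts to look and compute and a tool call to move; the robot and the scene stay as the last step left them, time stands still between calls to the robot, and variables do not carry over. Pictures are saved under pics/ and viewed, at most 10 in all, crops included, and the job is handed in when it is done.

Besides the shell and the picture viewer there is one more tool, called after "Emit:" by a JSON object that holds its "fn" and its "kwargs", one argument or row to a line. arm_command: Moves the arm, as the interface text tells. Its arguments: {"type":"object","properties":{"series":{"type":"array"},"grip":{"type":"number"},"grip_force":{"type":"number"}},"required":["series"]}

```bash
mkdir -p pics
cat > h.py <<'E'
import numpy as np,cv2
from cell import env,viewer
def look(n,f):
    p,d=viewer.read_camera(n); cv2.imwrite(f'pics/{f}.png',p); np.save(f'pics/{f}.npy',d); return p,d
def world(n,d,u,v,r=1):
    c=viewer.calibration(n);K=np.array(c['K']);T=np.array(c['T'])
    w=d[v-r:v+r+1,u-r:u+r+1]; w=w[w>0]; z=np.median(w)
    P=np.array([(u-K[0,2])/K[0,0]*z,-(v-K[1,2])/K[1,1]*z,-z,1]); return (T@P)[:3]
E
python3 - <<'E'
from h import *
look('scene','s0');look('top','t0')
o=env.get_obs();print(o['tool_pos'],o['tool_rot'],o['time_s'])
for n in('scene','top'):
    c=viewer.calibration(n);print(np.round(c['K'],1),np.round(c['T'],3),c.keys())
E
```

```text
[ 0.20167008 -0.61742122  0.22956266] [-1.79901908e+02  6.30931247e-03  1.80952147e+01] 0.1
[[618.4   0.  312.6]
 [  0.  618.4 232.4]
 [  0.    0.    1. ]] [[-0.817 -0.4    0.415  0.93 ]
 [ 0.576 -0.583  0.573  0.611]
 [ 0.013  0.707  0.707  0.797]
 [ 0.     0.     0.     1.   ]] dict_keys(['K', 'T'])
[[516.    0.  311.2]
 [  0.  516.  241.7]
 [  0.    0.    1. ]] [[-0.016  0.988 -0.153  0.39 ]
 [-0.999 -0.011  0.035  0.049]
 [ 0.033  0.153  0.988  0.761]
 [ 0.     0.     0.     1.   ]] dict_keys(['K', 'T'])
```

View pics/s0.png

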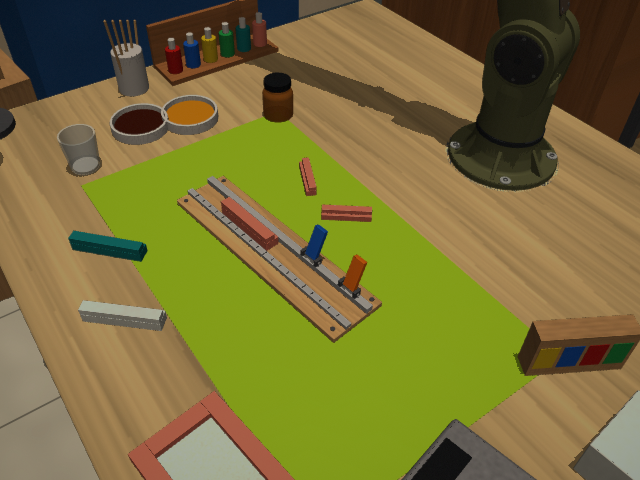

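View pics/t0.png

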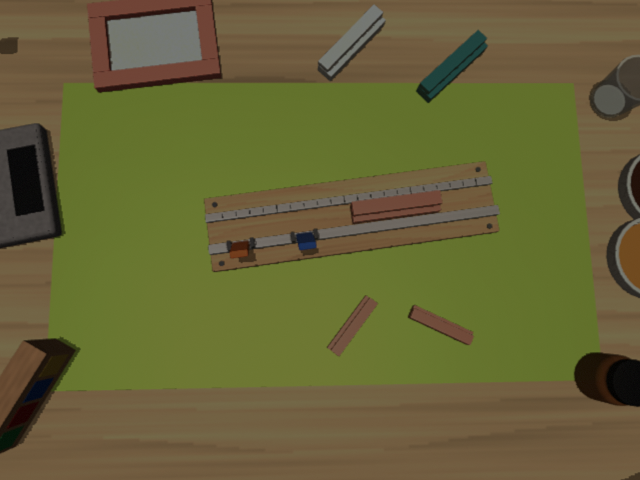

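The strip (top ~395,205) lies in the channel. The blue stop (306,241) is nearer to it and the orange stop (239,249) is farther, and both stand up. The two small coral strips are decoys.

Run:
```python
from h import *
p=cv2.imread('pics/t0.png')
c=cv2.resize(p[155:280,195:510],None,fx=2.5,fy=2.5,interpolation=cv2.INTER_CUBIC)
cv2.imwrite('pics/c0.png',cv2.convertScaleAbs(c,alpha=1.6))
d=np.load('pics/t0.npy')
for u,v in[(214,205),(478,169),(222,264),(489,227),(495,211),(215,248),(488,182),(210,217),(395,203),(354,209),(438,200),(239,249),(306,241),(253,243),(226,247)]:
    print(u,v,np.round(world('top',d,u,v)*1e3))
```

```text
214 205 [562. 165.  14.]
478 169 [ 614. -232.   14.]
222 264 [474. 152.  14.]
489 227 [ 525. -243.   13.]
495 211 [ 547. -250.   24.]
215 248 [496. 161.  24.]
488 182 [ 592. -244.   20.]
210 217 [542. 169.  21.]
395 203 [556. -98.  43.]
354 209 [548. -39.  42.]
438 200 [ 560. -160.   42.]
239 249 [486. 120.  83.]
306 241 [496.  32.  82.]
253 243 [501. 105.  38.]
226 247 [497. 145.  26.]
```

View pics/c0.png

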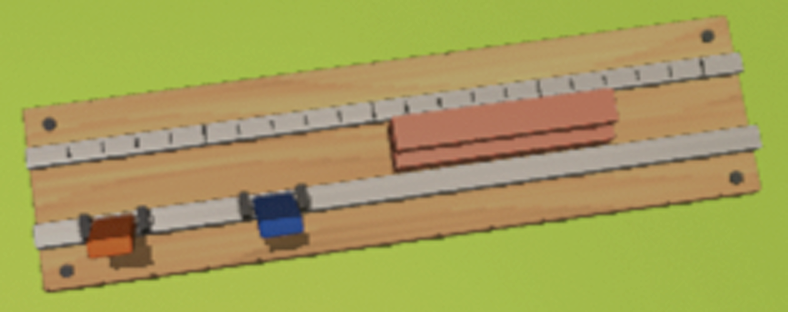

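Emit:
{"fn": "arm_command", "kwargs": {
  "series": [
    [[40,-27,0],-0.14],
    [[80,-54,0],-0.28],
    [[120,-81,0],-0.42],
    [[160,-108,0],-0.56],
    [[200,-135,0],-0.69]
  ],
  "grip": 1,
  "grip_force": 20
}}

```text
time_s: 0.6
tool_pos: [0.3507, -0.4255, 0.2302]
tool_rot: [-180.0, 0.0, 57.9]
force: [-0.2, -0.7, 0.2]
grip_width: 0.0549
grasp_force: 0.0
```

Emit:
{"fn": "arm_command", "kwargs": {
  "series": [
    [[48,-12,0],-0.14],
    [[96,-24,0],-0.28],
    [[144,-36,0],-0.42],
    [[192,-48,0],-0.56],
    [[240,-60,0],-0.69]
  ]
}}

```text
time_s: 1.1
tool_pos: [0.4279, -0.1906, 0.2303]
tool_rot: [-180.0, 0.0, 97.5]
force: [-0.1, -1.0, -0.0]
grip_width: 0.0151
grasp_force: 0.0
```

Emit:
{"fn": "arm_command", "kwargs": {
  "series": [
    [[48,8,0],0],
    [[96,16,0],0],
    [[144,24,0],0],
    [[192,32,0],0],
    [[240,40,0],0]
  ]
}}

```text
time_s: 1.6
tool_pos: [0.4371, 0.0524, 0.2304]
tool_rot: [180.0, 0.1, 97.1]
force: [1.2, 0.0, 0.3]
grip_width: 0.0006
grasp_force: 0.0
```

Emit:
{"fn": "arm_command", "kwargs": {
  "series": [
    [[35,5,20],0],
    [[60,10,50],0],
    [[62,10,95],0],
    [[62,10,140],0],
    [[62,10,140],0]
  ]
}}

```text
time_s: 2.1
tool_pos: [0.4345, 0.1127, 0.0855]
tool_rot: [-179.3, -0.1, 97.3]
force: [-0.3, -0.1, 0.4]
grip_width: 0.0005
grasp_force: 0.0
```

Run:
```python
from h import *
look('top','t1');p,_=look('scene','s1')
p=p[170:400,180:480]
cv2.imwrite('pics/c1.png',cv2.convertScaleAbs(cv2.resize(p,None,fx=2.6,fy=2.6),alpha=1.2))
o=env.get_obs();print(o['tool_pos'],o['tool_rot'],o['force'])
```

```text
[0.439395   0.11344516 0.0907732 ] [-1.79902097e+02 -5.94065684e-02  9.71808686e+01] [0.0620775  0.67792964 1.08414649]
```

View pics/c1.png

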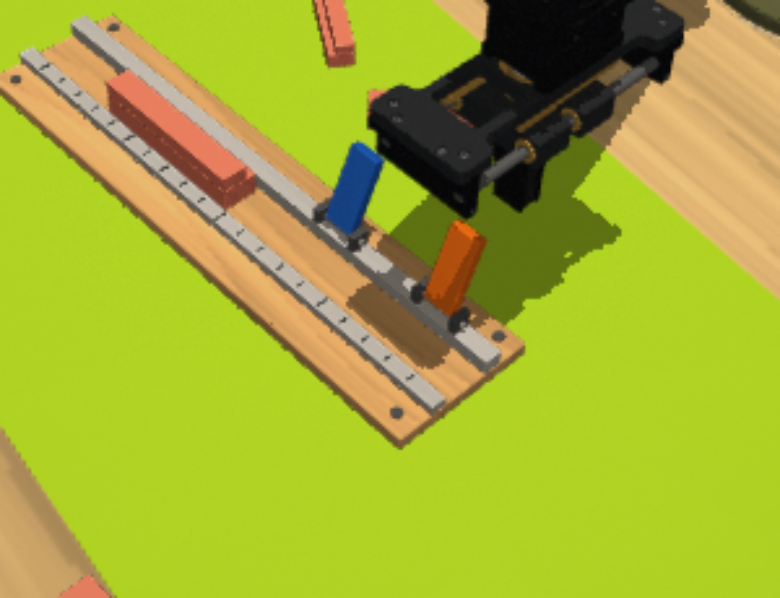

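Emit:
{"fn": "arm_command", "kwargs": {
  "series": [
    [[1,0,12],0],
    [[1,0,22],0],
    [[1,10,22],0],
    [[1,22,22],0],
    [[1,34,22],0]
  ]
}}

```text
time_s: 2.7
tool_pos: [0.4747, 0.1183, 0.0692]
tool_rot: [180.0, 0.0, 97.1]
force: [-1.4, 0.2, 2.8]
grip_width: 0.0004
grasp_force: 1.1
```

Emit:
{"fn": "arm_command", "kwargs": {
  "series": [
    [[0,12,0],0],
    [[0,24,0],0],
    [[0,36,0],0],
    [[0,48,0],0],
    [[0,58,0],0]
  ]
}}

```text
time_s: 3.2
tool_pos: [0.5323, 0.1258, 0.0685]
tool_rot: [180.0, -0.0, 97.1]
force: [-0.5, 0.5, 0.2]
grip_width: 0.0003
grasp_force: 0.4
```

Emit:
{"fn": "arm_command", "kwargs": {
  "series": [
    [[0,0,5],0],
    [[0,0,10],0],
    [[0,0,15],0],
    [[0,0,19],0],
    [[0,0,23],0]
  ]
}}

```text
time_s: 3.7
tool_pos: [0.531, 0.1256, 0.0453]
tool_rot: [180.0, 0.0, 97.2]
force: [0.7, 0.0, 1.0]
grip_width: 0.0004
grasp_force: 0.6
```

Press further down until the force rises.

Emit:
{"fn": "arm_command", "kwargs": {
  "series": [
    [[0,0,1],0],
    [[0,0,2],0],
    [[0,0,3],0],
    [[0,0,4],0],
    [[0,0,4],0]
  ]
}}

```text
time_s: 4.2
tool_pos: [0.5309, 0.1256, 0.0432]
tool_rot: [-180.0, 0.1, 97.2]
force: [-4.9, -2.6, 13.8]
grip_width: 0.0006
grasp_force: 7.0
```

Emit:
{"fn": "arm_command", "kwargs": {
  "series": [
    [[0,0,-40],0],
    [[0,0,-85],0],
    [[-45,-1,-95],0],
    [[-95,-2,-95],0],
    [[-144,-2,-95],0]
  ]
}}

```text
time_s: 4.7
tool_pos: [0.5469, -0.0189, 0.1373]
tool_rot: [179.9, 0.1, 97.2]
force: [0.6, -1.0, -1.5]
grip_width: 0.0002
grasp_force: 0.0
```

Emit:
{"fn": "arm_command", "kwargs": {
  "series": [
    [[-48,-1,0],0],
    [[-96,-1,0],0],
    [[-144,-2,0],0],
    [[-167,-2,0],0],
    [[-167,-2,30],0]
  ]
}}

```text
time_s: 5.2
tool_pos: [0.5679, -0.1902, 0.1092]
tool_rot: [179.7, 0.3, 96.7]
force: [0.3, -0.1, 0.2]
grip_width: 0.0003
grasp_force: 0.0
```

Run:
```python
from h import *
p,d=look('top','t2');q,_=look('scene','s2')
a=cv2.resize(p[145:285,195:515],(800,350)); b=cv2.resize(q[165:350,165:485],(432,250))
c=np.zeros((600,800,3),np.uint8);c[:350]=a;c[350:,:432]=b
cv2.imwrite('pics/c2.png',cv2.convertScaleAbs(c,alpha=1.4))
o=env.get_obs();print(o['tool_pos'],o['tool_rot'],o['force'])
for u,v in[(239,240),(241,230),(244,222),(300,240)]: print(u,v,np.round(world('top',d,u,v)*1e3))
```

```text
[ 0.56254445 -0.18381208  0.10285649] [-179.62328753   -0.20703493   97.04066155] [-0.46478572  0.64356978 -0.13981764]
239 240 [506. 126.  35.]
241 230 [520. 123.  36.]
244 222 [532. 118.  36.]
300 240 [499.  39.  73.]
```

View pics/c2.png

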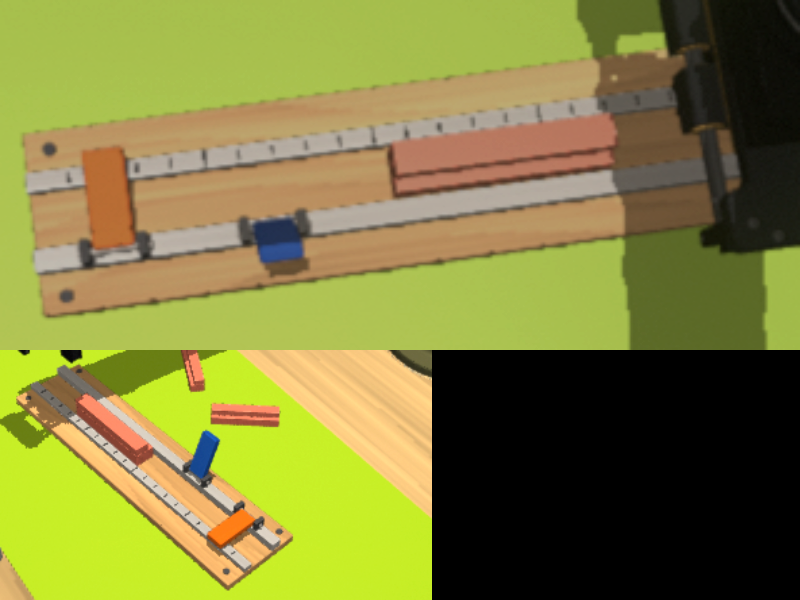

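Emit:
{"fn": "arm_command", "kwargs": {
  "series": [
    [[-3,1,30],0],
    [[-3,1,58],0],
    [[-3,1,68],0],
    [[-3,1,68],0],
    [[4,1,68],0]
  ]
}}

```text
time_s: 5.8
tool_pos: [0.5671, -0.1797, 0.0398]
tool_rot: [179.9, 0.1, 97.1]
force: [0.9, -1.4, 0.1]
grip_width: 0.0005
grasp_force: 0.0
```

Emit:
{"fn": "arm_command", "kwargs": {
  "series": [
    [[8,0,0],0],
    [[18,0,0],0],
    [[30,0,0],0],
    [[42,0,0],0],
    [[54,0,0],0]
  ]
}}

```text
time_s: 6.3
tool_pos: [0.5595, -0.1244, 0.0389]
tool_rot: [180.0, 0.0, 97.2]
force: [-0.3, -0.6, 2.1]
grip_width: 0.0003
grasp_force: 0.7
```

Emit:
{"fn": "arm_command", "kwargs": {
  "series": [
    [[13,0,0],0],
    [[26,0,0],0],
    [[39,0,0],0],
    [[52,0,0],0],
    [[64,0,0],0]
  ]
}}

```text
time_s: 6.8
tool_pos: [0.5513, -0.0609, 0.0385]
tool_rot: [-180.0, -0.0, 97.2]
force: [0.1, -1.3, 0.6]
grip_width: 0.0005
grasp_force: 0.7
```

Emit:
{"fn": "arm_command", "kwargs": {
  "series": [
    [[9,0,0],0],
    [[17,0,0],0],
    [[23,0,0],0],
    [[27,0,0],0],
    [[30,0,0],0]
  ]
}}

```text
time_s: 7.3
tool_pos: [0.5478, -0.0323, 0.0385]
tool_rot: [-180.0, 0.0, 97.2]
force: [0.7, -0.9, 0.8]
grip_width: 0.0007
grasp_force: 0.7
```

Emit:
{"fn": "arm_command", "kwargs": {
  "series": [
    [[1,0,0],0],
    [[2,0,0],0],
    [[3,0,0],0],
    [[4,0,0],0],
    [[5,0,0],0]
  ]
}}

```text
time_s: 7.8
tool_pos: [0.5472, -0.0275, 0.0385]
tool_rot: [-180.0, 0.0, 97.1]
force: [0.5, -1.0, -0.3]
grip_width: 0.0005
grasp_force: 0.6
```

Emit:
{"fn": "arm_command", "kwargs": {
  "series": [
    [[1,0,0],0],
    [[2,0,0],0],
    [[3,0,0],0],
    [[4,0,0],0],
    [[4,0,0],0]
  ]
}}

```text
time_s: 8.3
tool_pos: [0.5468, -0.0245, 0.0385]
tool_rot: [180.0, 0.1, 97.1]
force: [0.2, -3.6, -0.9]
grip_width: 0.0003
grasp_force: 2.0
```

Emit:
{"fn": "arm_command", "kwargs": {
  "series": [
    [[1,0,0],0],
    [[1,0,0],0],
    [[2,0,0],0],
    [[2,0,0],0],
    [[2,0,0],0]
  ]
}}

```text
time_s: 8.8
tool_pos: [0.5469, -0.0243, 0.0386]
tool_rot: [180.0, 0.2, 97.1]
force: [1.4, -7.1, -0.3]
grip_width: 0.0003
grasp_force: 3.7
```

Stalled at 7 N, so the strip is against the stop. Next I back off and lift clear.

Emit:
{"fn": "arm_command", "kwargs": {
  "series": [
    [[-8,0,0],0],
    [[-20,0,0],0],
    [[-45,0,-15],0],
    [[-90,0,-50],0],
    [[-135,0,-90],0]
  ]
}}

```text
time_s: 9.3
tool_pos: [0.561, -0.1431, 0.1173]
tool_rot: [-179.9, -0.1, 97.3]
force: [0.5, -1.1, -0.1]
grip_width: 0.0005
grasp_force: 0.0
```

Emit:
{"fn": "arm_command", "kwargs": {
  "series": [
    [[-45,0,-20],0],
    [[-90,0,-40],0],
    [[-130,0,-50],0],
    [[-130,0,-50],0],
    [[-130,0,-50],0]
  ]
}}

```text
time_s: 9.8
tool_pos: [0.5776, -0.2726, 0.1668]
tool_rot: [180.0, -0.1, 97.0]
force: [0.1, 0.9, -0.3]
grip_width: 0.0004
grasp_force: 0.0
```

Run:
```python
from h import *
p,d=look('top','t3');q,_=look('scene','s3')
a=cv2.resize(p[145:285,195:515],(800,350)); b=cv2.resize(q[165:350,165:485],(432,250))
c=np.zeros((600,800,3),np.uint8);c[:350]=a;c[350:,:432]=b
cv2.imwrite('pics/c3.png',cv2.convertScaleAbs(c,alpha=1.4))
for u,v in[(239,240),(244,222),(275,222),(320,214)]: print(u,v,np.round(world('top',d,u,v)*1e3))
```

```text
239 240 [506. 125.  35.]
244 222 [531. 118.  36.]
275 222 [530.  74.  42.]
320 214 [541.  10.  42.]
```

View pics/c3.png

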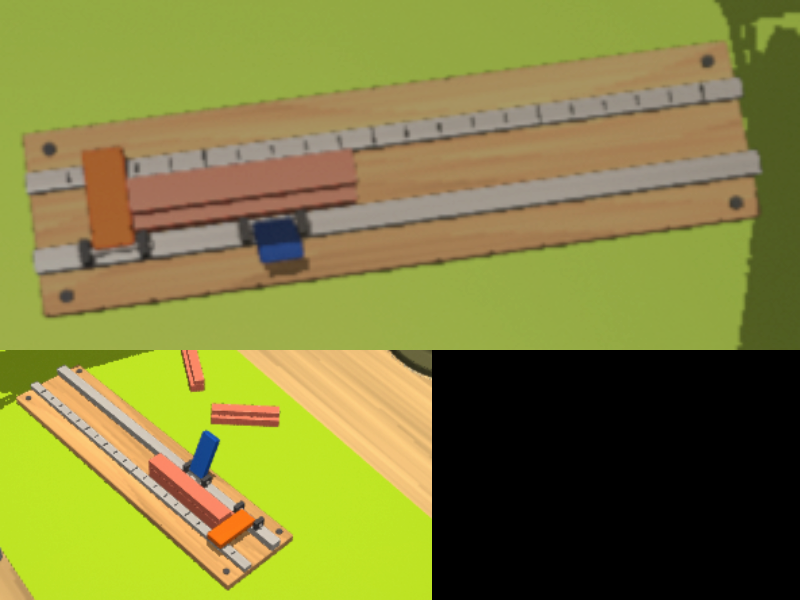

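The strip lies flat with its end against the lowered orange stop (crop ~130,195). The blue stop is still up (~278,240) and the arm is clear.

```bash
python3 -c "
from cell import env
print(env.sign_off())"
```

```text
the job is handed in; nothing more can be done
None
```

The job is done and handed in at about 10 s: the orange stop is fully down, the coral strip lies flat and released with its end against it, and the blue stop is still up.

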